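# Rock the heavy tub to pour two billets, then feed them through the sprung flap

## Robot

A 6-joint arm with a two-finger parallel gripper is mounted at the origin on the work surface. World frame = base frame: x ahead of the robot, y to its left, z up, the work surface at z = 0. Lengths are in m, angles in degrees, forces in N, time in s.
With the tool pointing down it reaches from about 0.4 to 0.825 m from the base axis. Payload 7 kg.
Tool frame: the origin (TCP) lies midway between the tips of the shut fingers; the grasp point (between the pads) lies r.tcp_to_grasp behind it (r.tcp_to_grasp is the distance from the TCP to the grasp point, in m); x points along the fingers, y is the direction in which the jaws open and shut, and the axes are right-handed (so a half turn about x gives the same grasp; the last joint's range is limited). The gripper opens to 88 mm and grips with 3 to 60 N. Pads are 19 mm wide; open, the fingers measure 130 mm over their backs; the gripper's body (78 mm by 193 mm) begins 47 mm behind the grasp point.
Start: joints at [87.611, 20.546, 0.682, 0, -70.136, -16.507], TCP at [0.219, 0.639, 0.227] pointing down, gripper open.
Joint ranges: [-176.03, 176.03], [-82.01, 121.73], [-58.28, 71.71], [-173.87, 95.51], [-174.79, -0.11], [-173.66, 173.66]. Speed limits (degrees/s): [136.94, 136.94, 172.46, 180, 180, 180].

## Interface

Orientations are given as [roll, pitch, yaw] about the fixed x, y, z axes, in that order (R = Rz(yaw) Ry(pitch) Rx(roll)).
In Python, from plant import r gives the robot as it stands.
- The arm moves only by the tool carry_out, never from a script. Its argument "moves" is a list of rows, each a list of 7 numbers: the shift along the world's x, y, z in mm, then the turn, a rotation vector about the world's x, y, z in rad, then the opening in per cent of the stroke, from 0 (shut) to 100 (fully open). In form: [[x, y, z, wx, wy, wz, claw], ...]. A call has 1 to 5 rows; each row is the pose to reach, as a shift and turn from the pose commanded when the call began; what a row does not reach only later rows make up. A row lasts 1/10 s, in which the tool goes at most 50 mm and 8.59 degrees, less where a joint would pass 70% of its speed; a pose out of reach is approached as far as the arm can. A call with a gripper value outside its range is refused whole. The fingers move at their own pace and stop on an object; "squeeze" is the grip in N (left out, the last holds). Time passes only in rows, so rows that repeat a pose let the fingers close. It gives the time, the measured TCP pose, the force and the opening at its end, in the units of the state.
- r.get_state(): the state, without advancing time (a new reading comes with each control period).
- r.capture(name): name is "scene" or "top" or "wrist"; returns the picture (400x640x3 uint8, blue, green, red); there is no depth.
- r.camera_params(name): a dict with "K" (3x3 intrinsics, pixels), "rvec" (rotation vector, rad) and "tvec" (3), from world to camera coordinates, as OpenCV has them. Camera axes: x right, y down, z forward; pixel columns grow to the right and rows downward; lengths in m; the calibration is good to about 2 mm. A picture is of the moment at which its call begins: read the wrist's pose just before it. camera_params takes no time and is no camera call; for the wrist camera it gives the pose at the moment of the call.
- r.close_job(): hands the job in, once; it reports no verdict.
The state is a dict: "time_s": time; "joints": joint angles; "qd": joint speeds; "joint_torque": joint torques, N m; "tcp_pos": TCP position; "eef_rot": TCP orientation; "contact_force": force on the tool from outside, world axes, zero at the start; "moment": the same for the moment, N m; "gripper_width": finger opening in m.
Only numpy, scipy, OpenCV 4.12 (cv2) and the standard library are available. Lean on these libraries where they do the work, as an engineer would, in place of code of your own. Each camera call takes 0.05 s, during which the arm holds its last target. There are 200 camera calls.

## Task

Two brass billets lie in the heavy steel scoop tub: without lifting the tub off its stand, rock it forward on its front bottom edge (the rear handle is there for that) until both billets roll down the apron into the feed channel, then rock it back to stand upright on the stand. Then push both billets along the channel and through the sprung flap into the catch box, so that the flap swings shut behind them; never carry them over the guard plate, and do not disturb the other things on the bench.

Things in the scene. Friction and masses are not known exactly. Their poses are not given: they have to be found in the camera images.
- station: Fixed feed station: stand, apron, feed channel, guard plate with flap, catch box. Its frame, used for all mm ranges of its parts here: origin at bench level, x along the feed channel towards the flap, y from the channel towards the stand and tub, z up.
- stand_top (a point): Middle of the stand's pouring edge, at (0, 0, 110). The stand: steel I-beam with wooden top, x -130..130, y 0..130, top at z 110; the tub stands on it. Below this edge a sheet-metal apron slopes down (30 degrees) from y -52, z 90 to the channel at y -103, z 60.
- channel (a point): Middle of the feed channel's floor, at (0, -134, 60). Channel: flat floor at z 60, y -170..-103, x -140..120, no roof. Its far wall (y -176..-170) is 95 above the bench; a low stop across the near end (x -142) reaches z 75; the other side is the apron.
- channel_mouth (a point): Middle of the far end of the channel floor, at (120, -134, 60), at the foot of the guard's opening. The floor ends here: what is pushed past it drops into the catch box. A billet falls clear of the flap once its rear end is pushed a little (5 to 10 mm) past this point.
- guard_top (a point): Top middle, at (125, -134, 140), of the upright guard plate across the channel's far end: x 122..128, y -220..-48, with one opening y -170..-98, z 60..106. Upright fingers meet the plate above the opening before a billet is through; fingers that lean 30 to 45 degrees (pointing forward and down, hand leaning back) reach in under it.
- catch_box (a point): Centre of the inner floor, at (205, -134, 4), of the open-topped white catch box behind the guard: x 130..280, y -209..-59, walls 85 high, but only 30 below the flap.
- flap (a joint): Sprung steel flap 66 wide, 41 high, 3 thick, hung by its top edge (z 103 in the station frame) just behind the guard's opening. 0 = shut, hanging upright; grows to 1.45 rad as it swings away from the channel into the catch box. A light spring (0.008 N m when shut, 0.008 N m per rad more) closes it.
- flap_edge (a point): Middle of the flap's free lower edge.
- tub: Loose, heavy open steel scoop tub, about 2.2 kg (hidden, 15% either way). Origin: centre of its underside; x along its width, parallel to the edge it rocks on; y towards its rear handle; -y is the pouring side; z up. Base 64 (x) by 100 (y), 20 thick (so the inner floor is 20 above the underside); inside 56 wide; rear wall 120 high, side walls 110 high, all 4 thick.
- tub_handle (a point): Middle of the tub's rear handle, at (0, 100, 140) mm in the tub's frame: a round bar 12 mm thick, parallel to the tub's x, 90 mm long between its two sloping arms, 50 mm behind the rear wall and 20 mm higher than it.
- tub_edge (a point): Middle of the tub's front base edge, on which it rocks: (0, -50, 0) mm in the tub's frame. It starts 6 to 12 mm behind the stand's edge. From roughly 45 to 55 degrees of rocking the tub would fall on forward if not held.
- tub_lip (a point): Middle of the front wall's lip: (0, -99, 70) mm in the tub's frame. The flat front wall rises 86 mm from the front base edge to it, leaning 35 degrees outwards, so the tub must be rocked about 65 to 75 degrees before both billets roll out over it.
- billet_a: Loose brass round billet, diameter 30, length 50 mm, 0.30 kg; origin at its centre, x along its axis. Starts lying on the tub's floor, parallel to the tub's x; it rolls out and comes to rest in the channel lying roughly along it, beside the other (same) billet.
- billet_b: The other billet, same size and shape.
- bench_block: Bystander, leave alone: round steel bench block, diameter 100, 50 high; origin under its centre.
- jar: Bystander: closed glass jar, diameter 56, 75 high; origin under its centre.
- hammer: Bystander: hammer lying on the bench; origin under its middle, x along the handle.
- dish: Bystander: small white dish, diameter 70, 30 high; origin under its centre.
- spool: Bystander: wooden spool, diameter 28, 28 high, standing on the stand's top beside the tub; origin under its centre.
- screwdriver: Bystander: screwdriver lying on the bench; x along it.
- tin: Bystander: flat steel tin 60 x 90 x 25 high beside the station, on the side away from the tub; origin under its centre.
Mind the look-alikes: they are no part of the job. What is shaped like the tub but green or turquoise is not meant.

How it is judged (in metres and radians):
On the way, in this order (a step that is already met when the one before it is completed fails the run):
1. the tub is rocked forward more than 46 degrees with its front base edge still on the stand (angle between tub's own z axis and vertical above 0.8 rad and z of tub_edge in the frame of station below 0.125 m), for 0.1 s.
2. both billets lie in the feed channel and the tub stands upright on the stand again (x of billet_a in the frame of station between -0.14 and 0.115 m and y of billet_a in the frame of station between -0.17 and -0.09 m and z of billet_a in the frame of station between 0.06 and 0.095 m and x of billet_b in the frame of station between -0.14 and 0.115 m and y of billet_b in the frame of station between -0.17 and -0.09 m and z of billet_b in the frame of station between 0.06 and 0.095 m and angle between tub's own z axis and vertical below 0.08 rad and z of tub in the frame of station between 0.1 and 0.118 m), for 0.2 s.
3. a billet is pushed against the flap and opens it (value of joint flap above 0.3 rad), for 0.05 s.
At the end, for the whole second after the job is handed in: Both billets lie at rest in the catch box behind the guard plate, the flap is shut (within 0.12 rad), and the tub stands still and upright (within 4.5 degrees) on the stand (x of billet_a in the frame of station between 0.134 and 0.28 m and y of billet_a in the frame of station between -0.21 and -0.058 m and z of billet_a in the frame of station between 0 and 0.068 m and linear speed of each of billet_a, billet_b below 0.03 m/s and x of billet_b in the frame of station between 0.134 and 0.28 m and y of billet_b in the frame of station between -0.21 and -0.058 m and z of billet_b in the frame of station between 0 and 0.068 m and angle between tub's own z axis and vertical below 0.08 rad and z of tub in the frame of station between 0.1 and 0.118 m and linear speed of tub below 0.02 m/s and value of joint flap below 0.12 rad); the robot touches nothing.
It fails at once if the tub is lifted: its front base edge comes more than 25 mm above the stand (z of tub_edge in the frame of station above 0.135 m).
It fails at once if a billet is carried over or round the guard plate instead of going through the flap ((x of billet_a in the frame of station above 0.1 m and z of billet_a in the frame of station above 0.11 m) or (x of billet_b in the frame of station above 0.1 m and z of billet_b in the frame of station above 0.11 m)).
It fails at once if a bystander (round block, jar, hammer, dish, spool, screwdriver, tin) is disturbed: moved more than 40 mm (distance of any of bench_block, jar, hammer, dish, spool, screwdriver, tin from where it was at the start of the episode above 0.04 m).
It also fails if it takes over 72 s, if anything falls off the work surface, if the arm or the gripper's body presses on something with over 40 N, if the wrist force passes 120 N, or if a joint passes its speed limit or range.

## Working session

There is one attempt and no reset: what is moved stays moved. The work goes in short steps, Python scripts to look and compute and a tool call to move; the robot and the scene stay as the last step left them, time stands still between calls to the robot, and variables do not carry over. Pictures are saved under pics/ and viewed, about 8 in all and at most 12, crops included, and the job is handed in when it is done.

Besides the shell and the picture viewer there is one more tool, called after "Call:" as a command line: name --pt "numbers of a row" for each row, then --argument value for the rest. carry_out: Moves the arm, as the interface text tells. Its arguments: {"type":"object","properties":{"moves":{"type":"array"},"squeeze":{"type":"number"}},"required":["moves"]}

```bash
ls; mkdir -p pics; python3 - <<'E'
from plant import r
import cv2,numpy as np
print(r.get_state(), r.tcp_to_grasp)
for n in ("scene","top"):
    cv2.imwrite(f"pics/{n}0.png",r.capture(n)); p=r.camera_params(n); R=cv2.Rodrigues(np.array(p["rvec"],float))[0]
    print(n,np.array(p["K"]).round(1).tolist(),(-R.T@np.array(p["tvec"]).ravel()).round(3),R.round(3).tolist())
E
```

```text
pics
{'time_s': 0.0, 'joints': array([ 8.76108220e+01,  2.05899811e+01,  6.33523759e-01, -2.15414495e-02,
       -7.01362889e+01, -1.65071412e+01]), 'qd': array([-0.01536038,  0.00426922,  0.02858287,  0.03998313,  0.00766953,
       -0.0065112 ]), 'joint_torque': array([-3.78606856e-04, -5.82720709e+01,  2.93044299e+01,  6.99749932e+00,
        6.73436109e-03, -1.67593330e-04]), 'tcp_pos': array([0.21845843, 0.63814265, 0.22563274]), 'eef_rot': array([  94.19197877,   89.90506801, -104.71167622]), 'contact_force': array([-0.3604464 , -0.1172036 ,  0.44015095]), 'moment': array([0.01169343, 0.04562922, 0.00070988]), 'gripper_width': 0.08721616148381194} 0.0188
scene [[424.3, 0.0, 327.0], [0.0, 424.3, 198.2], [0.0, 0.0, 1.0]] [1.119 0.475 1.073] [[-0.571, 0.821, 0.003], [0.626, 0.437, -0.646], [-0.532, -0.366, -0.764]]
top [[424.4, 0.0, 323.3], [0.0, 424.4, 198.7], [0.0, 0.0, 1.0]] [0.418 0.03  1.276] [[-0.004, -1.0, -0.004], [-0.999, 0.005, -0.051], [0.051, 0.004, -0.999]]
```

View pics/scene0.png

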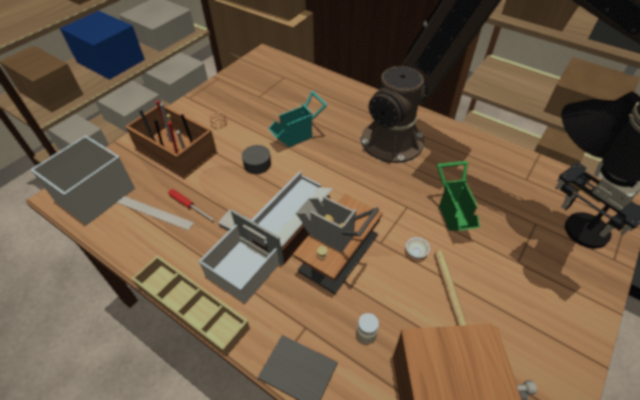

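View pics/top0.png

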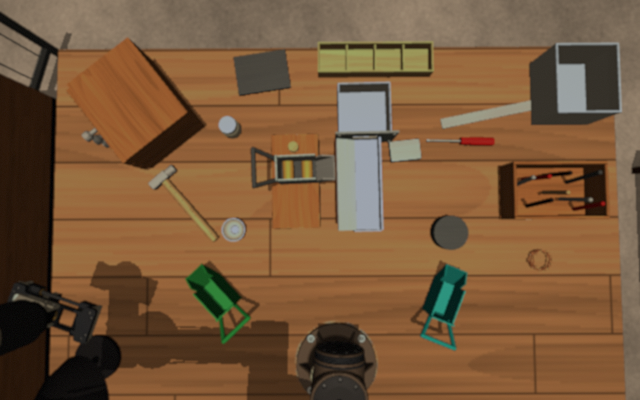

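The scene picture shows the grey tub at about (330,215) on the wooden stand. In the top picture the station is at (270–395, 80–230), the grey tub at (300,168) with its handle at (262,168), and two brass billets inside at (288,169) and (307,169). Three things are tub-shaped: grey (300,168), green (218,300) and turquoise (443,305). The grey one fits, because it is on the stand with the billets in it. Next I'll enlarge it to confirm and measure.

```bash
python3 - <<'E'
import cv2
a=cv2.imread("pics/top0.png")[75:240,240:405]
cv2.imwrite("pics/c1.png",cv2.resize(a,None,fx=3.6,fy=3.6,interpolation=cv2.INTER_CUBIC))
E
```

```text
(no output)
```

View pics/c1.png

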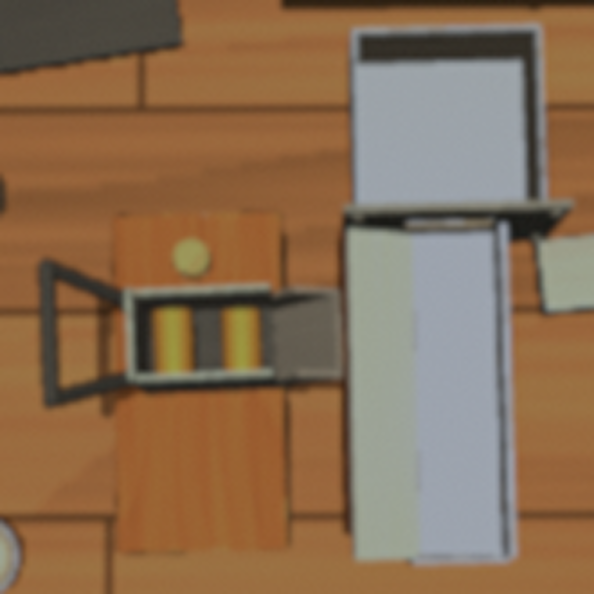

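The crop confirms the grey tub with two brass billets. Crop pixels: handle bar ends (46,262) and (52,403); stand top corners (116,213), (282,213), (287,550), (118,550); box rear rim (352,28) to (541,27); lip (338,290) to (341,380); spool (192,257).

```bash
cat >h.py <<'E'
from plant import r
import cv2,numpy as np
from scipy.spatial.transform import Rotation as Ro
def ray(cam,uv,p=None):
    p=p or r.camera_params(cam);R=cv2.Rodrigues(np.array(p["rvec"],float))[0]
    n=cv2.undistortPoints(np.array(uv,float).reshape(1,1,2),np.array(p["K"]),None)[0,0]
    return -R.T@np.array(p["tvec"],float).ravel(),R.T@np.r_[n,1]
def onz(cam,uv,z,p=None):
    c,d=ray(cam,uv,p);return c+d*(z-c[2])/d[2]
def proj(cam,X):
    p=r.camera_params(cam);return cv2.projectPoints(np.array(X,float).reshape(-1,3),np.array(p["rvec"],float),np.array(p["tvec"],float),np.array(p["K"]),None)[0][:,0]
E
python3 - <<'E'
from h import *
f=lambda u,v,z:onz("top",((u+.5)/3.6+240-.5,(v+.5)/3.6+75-.5),z)
for n,l in dict(stand=[(116,213,.11),(282,213,.11),(287,550,.11),(118,550,.11)],handle=[(46,262,.25),(52,403,.25)],box=[(352,28,.085),(541,27,.085)],lip=[(338,290,.18),(341,380,.18)],walltop=[(510,222,.095),(517,560,.095)],guard=[(347,209,.14),(572,207,.14)],spool=[(192,257,.138)],rear=[(126,290,.23),(130,383,.23)],chan_seam=[(413,235,.06),(416,560,.06)]).items():
    print(n,[tuple((f(*q)*1000).round().astype(int)) for q in l])
E
```

```text
stand [(np.int64(659), np.int64(176), np.int64(110)), (np.int64(658), np.int64(48), np.int64(110)), (np.int64(399), np.int64(45), np.int64(110)), (np.int64(400), np.int64(174), np.int64(110))]
handle [(np.int64(597), np.int64(206), np.int64(250)), (np.int64(501), np.int64(201), np.int64(250))]
box [(np.int64(811), np.int64(-7), np.int64(85)), (np.int64(811), np.int64(-157), np.int64(85))]
lip [(np.int64(587), np.int64(7), np.int64(180)), (np.int64(522), np.int64(5), np.int64(180))]
walltop [(np.int64(653), np.int64(-129), np.int64(95)), (np.int64(390), np.int64(-132), np.int64(95))]
guard [(np.int64(655), np.int64(-1), np.int64(140)), (np.int64(655), np.int64(-170), np.int64(140))]
spool [(np.int64(619), np.int64(115), np.int64(138))]
rear [(np.int64(580), np.int64(154), np.int64(230)), (np.int64(516), np.int64(151), np.int64(230))]
chan_seam [(np.int64(650), np.int64(-56), np.int64(60)), (np.int64(390), np.int64(-56), np.int64(60))]
```

```bash
cat >>h.py <<'E'
YAW=2.3
def Rt(lean,yaw=YAW,H=-90):   # lean>0: hand leaning back to tub +y
    z=Ro.from_euler('z',yaw+H,degrees=True)
    down=Ro.from_matrix(np.array([[0,1,0],[0,0,-1],[-1,0,0]]).T) # placeholder
    yv=np.array([np.cos(np.radians(yaw+H)),np.sin(np.radians(yaw+H)),0]);xv=np.array([0,0,-1.]);
    M=np.c_[xv,yv,np.cross(xv,yv)]
    ax=np.array([np.cos(np.radians(yaw)),np.sin(np.radians(yaw)),0])
    return Ro.from_rotvec(-np.radians(lean)*ax)*Ro.from_matrix(M)
def cur(): 
    s=r.get_state();return s['tcp_pos'],Ro.from_euler('xyz',s['eef_rot'],degrees=True),s
def delta(P,R):
    p,c,s=cur();print("mm",((P-p)*1000).round(1),"rv",(R*c.inv()).as_rotvec().round(4))
E
python3 - <<'E'
from h import *
H=np.array([.549,.2035,.25])
R=Rt(40);d=R.as_matrix()[:,0];print(d,R.as_matrix()[:,1])
delta(H+(.0188-.10)*d,R)
E
```

```text
[ 0.02579622 -0.64226978 -0.76604444] [ 0.03074274 -0.76542731  0.64278761]
mm [ 328.4 -382.6   86.5] rv [-0.6931  0.1012  0.3548]
```

Call:
carry_out --pt "0 -10 45 0 0 0 60" --pt "30 -40 75 -0.09 0.013 0.045 60" --pt "65 -75 87 -0.18 0.026 0.09 60" --pt "95 -110 87 -0.26 0.038 0.135 60" --pt "128 -145 87 -0.35 0.05 0.18 60"

```text
time_s: 0.6
tcp_pos: [0.3477, 0.4924, 0.3147]
eef_rot: [95.4, 69.7, -92.9]
contact_force: [0.0, -0.3, -0.6]
gripper_width: 0.0549
```

Call:
carry_out --pt "33 -38 0 -0.05 0.01 0.03 45" --pt "66 -77 0 -0.1 0.02 0.06 45" --pt "100 -115 0 -0.17 0.025 0.08 45" --pt "132 -155 0 -0.25 0.04 0.12 45" --pt "165 -192 0 -0.34 0.05 0.175 45"

```text
time_s: 1.1
tcp_pos: [0.5108, 0.3023, 0.3138]
eef_rot: [90.0, 50.1, -87.6]
contact_force: [-0.3, -0.2, 0.3]
gripper_width: 0.0394
```

Call:
carry_out --pt "18 -25 0 0 0 0 45" --pt "35 -45 0 0 0 0 45" --pt "35 -45 0 0 0 0 45"

```text
time_s: 1.4
tcp_pos: [0.5455, 0.2562, 0.3129]
eef_rot: [89.9, 50.2, -87.9]
contact_force: [0.6, 0.3, -0.3]
gripper_width: 0.0392
```

```bash
python3 - <<'E'
from h import *
H=np.array([.549,.2035,.25]);R=Rt(40);d=R.as_matrix()[:,0]
p,c,s=cur();print(p,s['joints'].round(1),s['contact_force'],s['gripper_width'])
delta(H+(.0188-.10)*d,R)
P=r.camera_params("wrist");im=r.capture("wrist")
q=cv2.projectPoints(np.array([H+[-.045,-.002,0],H+[.045,.002,0],H]),np.array(P["rvec"],float),np.array(P["tvec"],float),np.array(P["K"]),None)[0][:,0];print(q)
for a in q: cv2.circle(im,tuple(int(x) for x in a),3,(0,0,255),1)
cv2.imwrite("pics/w1.png",im)
import pickle;pickle.dump(P,open("w1.pkl","wb"))
E
```

```text
[0.54549714 0.25624311 0.312911  ] [ 56.9  25.8   0.   21.8 -97.9  31.6] [ 0.55077713  0.34015747 -0.27381769] 0.03918089266596235
mm [ 1.4 -0.6 -0.7] rv [-0.0035 -0.0008  0.0028]
[[319.84692284 255.87684689]
 [319.48106132 161.03853   ]
 [319.67415312 211.09162366]]
```

View pics/w1.png

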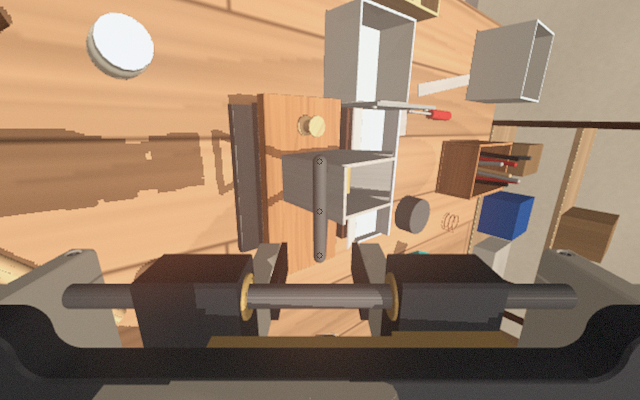

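The projected handle points sit right on the bar, which spans (320,157) to (320,262), so the measurement is good and I can advance.

Call:
carry_out --pt "1 -22 -26 0 0 0 45" --pt "2 -44 -52 0 0 0 45" --pt "3 -65 -77 0 0 0 45" --pt "3 -65 -77 0 0 0 45" --squeeze 30

```text
time_s: 1.85
tcp_pos: [0.5454, 0.1914, 0.2336]
eef_rot: [89.6, 50.1, -88.1]
contact_force: [0.9, 0.4, -0.8]
gripper_width: 0.0395
```

Call:
carry_out --pt "0 0 0 0 0 0 0" --pt "0 0 0 0 0 0 0" --pt "0 0 0 0 0 0 0" --pt "0 0 0 0 0 0 0" --pt "0 0 0 0 0 0 0" --squeeze 30

```text
time_s: 2.35
tcp_pos: [0.5477, 0.1938, 0.238]
eef_rot: [90.1, 50.2, -87.6]
contact_force: [-0.3, -1.9, 5.5]
gripper_width: 0.0108
```

```bash
cat >rock.py <<'E'
from h import *
# pivot: tub_edge line; steps about tub x axis. give shift rows for cumulative angles, from TCP now
p,c,s=cur();print("now",p.round(4),s['joints'].round(1),s['gripper_width'],s['contact_force'].round(1))
ax=np.array([np.cos(np.radians(YAW)),np.sin(np.radians(YAW)),0]);ay=np.array([-ax[1],ax[0],0])
E=np.array([.549,.2035,.25])-.15*ay-[0,0,.14];print("edge",E)
import sys
done=float(sys.argv[1]);grasp0=np.load("g.npy") if done or len(sys.argv)>2 else p
if not done: np.save("g.npy",p)
for i in range(0,82,3):
    q=E+Ro.from_rotvec(np.radians(i)*ax).apply(np.load("g.npy")-E)
    print(i,((q-np.load("g.npy"))*1000).round(1),(np.radians(i)*ax).round(3)[:2])
E
python3 rock.py 0
```

```text
now [0.5477 0.1938 0.238 ] [ 53.7  24.8 -12.1  23.6 -86.5  29.9] 0.010834883183802175 [-0.3 -1.9  5.5]
edge [0.55501977 0.05362084 0.11      ]
0 [0. 0. 0.] [0. 0.]
3 [ 0.3 -6.9  7.2] [0.052 0.002]
6 [  0.6 -14.1  14. ] [0.105 0.004]
9 [  0.9 -21.7  20.4] [0.157 0.006]
12 [  1.2 -29.7  26.4] [0.209 0.008]
15 [  1.5 -37.9  32. ] [0.262 0.011]
18 [  1.9 -46.4  37.1] [0.314 0.013]
21 [  2.2 -55.2  41.8] [0.366 0.015]
24 [  2.6 -64.1  46. ] [0.419 0.017]
27 [  2.9 -73.4  49.8] [0.471 0.019]
30 [  3.3 -82.7  53. ] [0.523 0.021]
33 [  3.7 -92.3  55.8] [0.575 0.023]
36 [   4.1 -102.    58.1] [0.628 0.025]
39 [   4.5 -111.7   59.8] [0.68  0.027]
42 [   4.9 -121.6   61.1] [0.732 0.029]
45 [   5.3 -131.5   61.8] [0.785 0.032]
48 [   5.7 -141.5   62. ] [0.837 0.034]
51 [   6.1 -151.4   61.6] [0.889 0.036]
54 [   6.5 -161.3   60.8] [0.942 0.038]
57 [   6.9 -171.1   59.4] [0.994 0.04 ]
60 [   7.3 -180.9   57.6] [1.046 0.042]
63 [   7.7 -190.5   55.2] [1.099 0.044]
66 [   8.  -200.1   52.3] [1.151 0.046]
69 [   8.4 -209.4   48.9] [1.203 0.048]
72 [   8.8 -218.6   45.1] [1.256 0.05 ]
75 [   9.1 -227.5   40.7] [1.308 0.053]
78 [   9.5 -236.2   35.9] [1.36  0.055]
81 [   9.8 -244.6   30.7] [1.413 0.057]
```

Call:
carry_out --pt "0 -7 7 0.052 0.002 0 0" --pt "1 -14 14 0.105 0.004 0 0" --pt "1 -22 20 0.157 0.006 0 0" --pt "1 -30 26 0.209 0.008 0 0" --pt "2 -38 32 0.262 0.011 0 0"

```text
time_s: 2.85
tcp_pos: [0.5496, 0.1573, 0.2688]
eef_rot: [90.2, 65.6, -87.5]
contact_force: [0.5, 1.3, -4.8]
gripper_width: 0.011
```

Call:
carry_out --pt "0 -8 5 0.052 0.002 0 0" --pt "1 -17 10 0.105 0.004 0 0" --pt "1 -26 14 0.157 0.006 0 0" --pt "1 -35 18 0.209 0.008 0 0" --pt "2 -45 21 0.262 0.011 0 0"

```text
time_s: 3.35
tcp_pos: [0.5516, 0.1117, 0.2903]
eef_rot: [90.4, 80.5, -87.2]
contact_force: [-1.6, 2.8, 0.2]
gripper_width: 0.0111
```

```bash
python3 - <<'E'
from h import *
p,c,s=cur();g=np.load("g.npy");print(((p-g)*1000).round(1),(c*Rt(40).inv()).as_rotvec(degrees=True).round(1),s['joints'].round(1),s['contact_force'].round(1),s['gripper_width'])
a=r.capture("scene")[150:300,230:430];cv2.imwrite("pics/s1.png",cv2.resize(a,None,fx=3,fy=3,interpolation=2))
E
```

```text
[  3.9 -82.1  52.3] [30.5  1.2  0.1] [ 36.8   9.3 -10.2   8.1 -76.   53.2] [-1.6  2.8  0.2] 0.011107159975320084
```

View pics/s1.png

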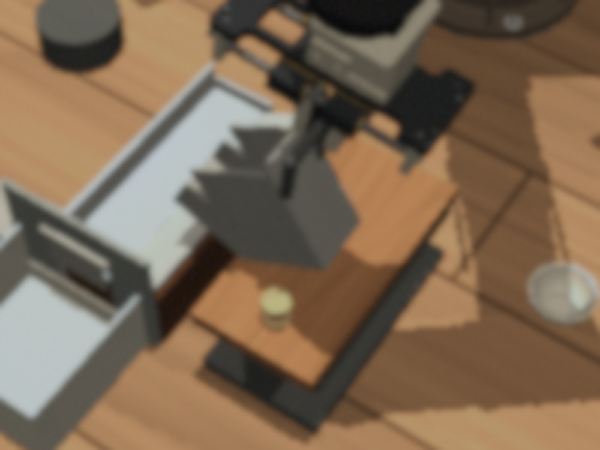

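The scene crop shows the tub tilted about 30°, held and pivoting on its front edge, with the spool untouched. I'll carry on rocking.

Call:
carry_out --pt "0 -10 3 0.052 0.002 0 0" --pt "1 -19 5 0.105 0.004 0 0" --pt "1 -29 7 0.157 0.006 0 0" --pt "2 -39 8 0.209 0.008 0 0" --pt "2 -49 9 0.262 0.011 0 0"

```text
time_s: 3.9
tcp_pos: [0.5534, 0.0621, 0.2993]
eef_rot: [-90.1, 84.5, 92.3]
contact_force: [-0.1, -0.2, -2.9]
gripper_width: 0.0111
```

Call:
carry_out --pt "0 -10 0 0.052 0.002 0 0" --pt "1 -20 0 0.105 0.004 0 0" --pt "1 -30 -1 0.157 0.006 0 0" --pt "2 -40 -2 0.209 0.008 0 0" --pt "2 -49 -4 0.262 0.011 0 0"

```text
time_s: 4.4
tcp_pos: [0.5553, 0.0124, 0.2954]
eef_rot: [-89.9, 69.5, 92.4]
contact_force: [-0.6, -1.4, 1.8]
gripper_width: 0.0108
```

Call:
carry_out --pt "0 -6 -2 0.035 0.001 0 0" --pt "0 -13 -3 0.07 0.003 0 0" --pt "1 -19 -5 0.105 0.004 0 0" --pt "1 -25 -8 0.14 0.006 0 0" --pt "1 -31 -10 0.175 0.007 0 0"

```text
time_s: 4.9
tcp_pos: [0.5567, -0.0196, 0.2862]
eef_rot: [-90.1, 59.7, 92.3]
contact_force: [-1.7, -5.0, 5.4]
gripper_width: 0.0113
```

```bash
cat >look.py <<'E'
from h import *
import sys
p,c,s=cur();g=np.load("g.npy");print(p.round(4),((p-g)*1000).round(1),(c*Rt(40).inv()).as_rotvec(degrees=True).round(1),s['joints'].round(1),s['contact_force'].round(1),s['gripper_width'],s['time_s'])
a=r.capture("scene")[150:300,200:430];b=r.capture("top")[75:240,240:405]
a=cv2.resize(a,(460,300),interpolation=2);b=cv2.resize(b,(330,330),interpolation=2)
o=np.zeros((330,790,3),np.uint8);o[:300,:460]=a;o[:,460:]=b
cv2.imwrite(f"pics/{sys.argv[1]}.png",o)
E
python3 look.py l1
```

```text
[ 0.5567 -0.0196  0.2862] [   9.  -213.4   48.2] [70.3  2.8  0.1] [ -4.5  13.2   3.7 -30.2 -85.2 100.8] [-1.7 -5.   5.4] 0.01125450329786237 4.9
```

View pics/l1.png

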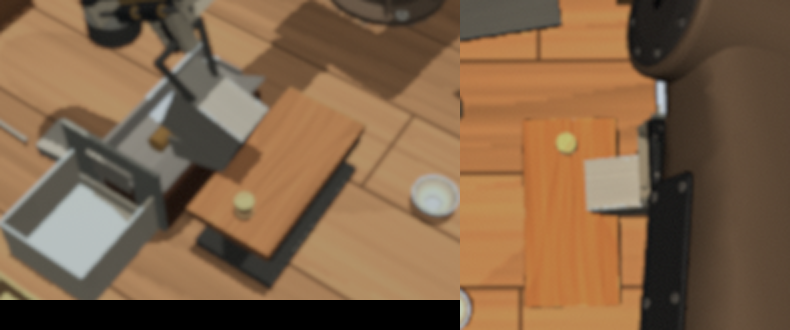

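One billet is visible already out at (160,137) in the left half; the other is hidden. I'll go a few degrees further and hold.

Call:
carry_out --pt "0 -6 -3 0.035 0.001 0 0" --pt "1 -12 -6 0.07 0.003 0 0" --pt "1 -18 -8 0.105 0.004 0 0" --pt "1 -18 -8 0.105 0.004 0 0" --pt "1 -18 -8 0.105 0.004 0 0"

```text
time_s: 5.5
tcp_pos: [0.5576, -0.037, 0.2786]
eef_rot: [-90.1, 53.6, 92.3]
contact_force: [-3.1, -1.6, 11.0]
gripper_width: 0.0114
```

Call:
carry_out --pt "0 0 0 0 0 0 0" --pt "0 0 0 0 0 0 0" --pt "0 0 0 0 0 0 0" --pt "0 0 0 0 0 0 0" --pt "0 0 0 0 0 0 0"

```text
time_s: 6.0
tcp_pos: [0.5575, -0.0368, 0.2787]
eef_rot: [-90.2, 53.7, 92.3]
contact_force: [-2.8, -3.4, 10.6]
gripper_width: 0.0105
```

```bash
python3 look.py l2; python3 - <<'E'
from h import *
im=r.capture("scene");h=cv2.cvtColor(im,cv2.COLOR_BGR2HSV)
m=cv2.inRange(h,(14,90,40),(30,255,255));m[:150]=0;m[300:]=0;m[:,:230]=0;m[:,330:]=0
n,_,st,ce=cv2.connectedComponentsWithStats(m)
for i in range(1,n):
    if st[i,4]>8: print(st[i],ce[i].round(1),onz("scene",ce[i],.075).round(3))
E
```

```text
[ 0.5575 -0.0368  0.2787] [   9.8 -230.6   40.7] [76.3  3.1  0.2] [-10.2  16.2   5.7 -35.4 -88.8 106.3] [-2.8 -3.4 10.6] 0.01047627146459879 6.0
[ 230  150   51   69 2006] [249.5 187.5] [ 0.527 -0.228  0.075]
[253 150  13  10  63] [258.4 153.4] [ 0.394 -0.306  0.075]
[269 150   6   8  36] [271.1 153.3] [ 0.369 -0.271  0.075]
[ 287  150   43   37 1056] [313.3 164.4] [ 0.33  -0.124  0.075]
[276 163  22  25 177] [286.3 177. ] [ 0.426 -0.161  0.075]
[264 203  20  22 255] [274.2 213.8] [ 0.565 -0.098  0.075]
[ 249  213   81   87 2841] [298.5 273.1] [0.684 0.084 0.075]
[230 294   9   6  30] [232.7 297.4] [ 0.837 -0.012  0.075]
```

View pics/l2.png

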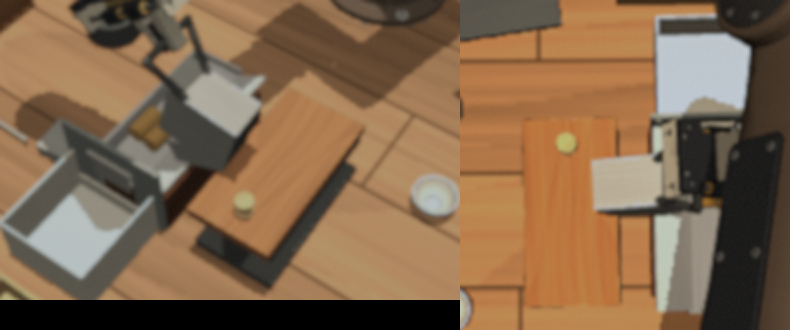

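Both billets now lie side by side in the channel, at about (274,214) in the full scene picture, which is world (0.565, -0.098). I'll rock back along the same arc.

Call:
carry_out --pt "0 10 4 -0.056 -0.002 0 0" --pt "-1 20 8 -0.112 -0.004 0 0" --pt "-1 30 12 -0.168 -0.007 0 0" --pt "-2 40 15 -0.224 -0.009 0 0" --pt "-2 49 18 -0.28 -0.011 0 0"

```text
time_s: 6.65
tcp_pos: [0.5552, 0.0133, 0.2956]
eef_rot: [-90.0, 69.8, 92.4]
contact_force: [-0.2, 0.8, -5.7]
gripper_width: 0.0105
```

Call:
carry_out --pt "0 9 2 -0.052 -0.002 0 0" --pt "-1 19 3 -0.105 -0.004 0 0" --pt "-1 29 4 -0.157 -0.006 0 0" --pt "-2 39 4 -0.209 -0.008 0 0" --pt "-2 49 4 -0.262 -0.011 0 0"

```text
time_s: 7.15
tcp_pos: [0.5533, 0.0628, 0.2991]
eef_rot: [-90.0, 84.8, 92.3]
contact_force: [-0.8, 0.0, -4.1]
gripper_width: 0.011
```

Call:
carry_out --pt "0 10 -1 -0.052 -0.002 0 0" --pt "-1 20 -2 -0.105 -0.004 0 0" --pt "-1 30 -4 -0.157 -0.006 0 0" --pt "-2 39 -6 -0.209 -0.008 0 0" --pt "-2 49 -9 -0.262 -0.011 0 0"

```text
time_s: 7.65
tcp_pos: [0.5514, 0.1121, 0.29]
eef_rot: [90.2, 80.3, -87.4]
contact_force: [-0.8, 1.7, -2.0]
gripper_width: 0.011
```

Call:
carry_out --pt "0 10 -3 -0.052 -0.002 0 0" --pt "-1 19 -7 -0.105 -0.004 0 0" --pt "-1 28 -11 -0.157 -0.006 0 0" --pt "-2 37 -16 -0.209 -0.008 0 0" --pt "-2 45 -21 -0.262 -0.011 0 0"

```text
time_s: 8.15
tcp_pos: [0.5493, 0.1575, 0.2682]
eef_rot: [90.1, 65.3, -87.6]
contact_force: [-1.4, 1.7, -2.9]
gripper_width: 0.0106
```

Call:
carry_out --pt "0 8 -6 -0.052 -0.002 0 0" --pt "-1 16 -12 -0.105 -0.004 0 0" --pt "-1 24 -18 -0.157 -0.006 0 0" --pt "-1 31 -25 -0.209 -0.008 0 0" --pt "-2 38 -32 -0.262 -0.011 0 0"

```text
time_s: 8.65
tcp_pos: [0.5477, 0.1951, 0.237]
eef_rot: [90.1, 50.1, -87.5]
contact_force: [-0.8, 0.3, 19.2]
gripper_width: 0.0109
```

Call:
carry_out --pt "0 0 0 0 0 0 0" --pt "0 0 0 0 0 0 0"

```text
time_s: 8.85
tcp_pos: [0.5475, 0.194, 0.2376]
eef_rot: [90.1, 50.1, -87.6]
contact_force: [1.2, -4.3, 5.1]
gripper_width: 0.0108
```

```bash
python3 look.py l3
```

```text
[0.5475 0.194  0.2376] [-0.2  0.2 -0.4] [ 0.1 -0.   0.1] [ 53.8  24.9 -12.1  23.7 -86.5  29.9] [ 1.2 -4.3  5.1] 0.01082156218863149 8.85
```

View pics/l3.png

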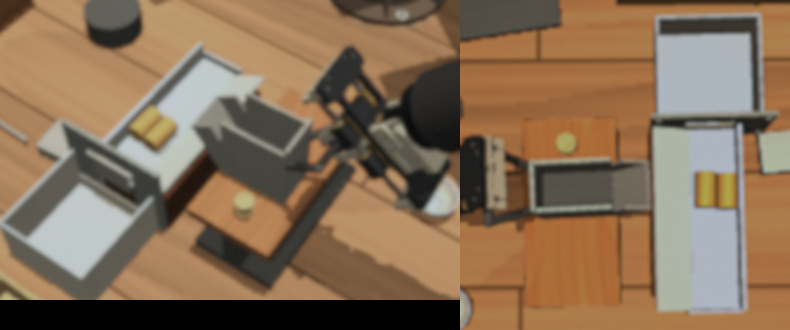

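The tub is upright on the stand, and both billets lie in the channel near (717,189) in the composite's right half. I'll release, retreat, and measure the billets.

Call:
carry_out --pt "0 0 0 0 0 0 45" --pt "0 0 0 0 0 0 45" --pt "0 0 0 0 0 0 45" --pt "0 0 0 0 0 0 45"

```text
time_s: 9.35
tcp_pos: [0.5475, 0.1943, 0.2363]
eef_rot: [90.0, 50.3, -87.6]
contact_force: [0.1, 0.3, -0.3]
gripper_width: 0.0365
```

Call:
carry_out --pt "-1 19 23 0 0 0 45" --pt "-2 45 54 0 0 0 45" --pt "-3 70 85 0 0 0 45" --pt "-3 70 120 0 0 0 45" --pt "-3 70 150 0 0 0 45"

```text
time_s: 9.85
tcp_pos: [0.5444, 0.2651, 0.3878]
eef_rot: [90.1, 50.3, -87.6]
contact_force: [0.4, 0.3, -1.0]
gripper_width: 0.0392
```

```bash
python3 - <<'E'
from h import *
im=r.capture("top");cv2.imwrite("pics/t2.png",im);h=cv2.cvtColor(im,cv2.COLOR_BGR2HSV)
m=cv2.inRange(h,(14,110,60),(32,255,255));m[:130]=0;m[232:]=0;m[:,:340]=0;m[:,385:]=0
n,_,st,ce=cv2.connectedComponentsWithStats(m)
for i in range(1,n):
    if st[i,4]>8:
        x,y,w,hh=st[i][:4]; print(st[i],onz("top",(x-.5,y-.5),.075).round(4),onz("top",(x+w-.5,y+hh-.5),.075).round(4))
# far wall inner edge: dark band columns
print(im[160,365:390].sum(1)); print(im[205,365:390].sum(1))
st=np.array([.529,.047,0]);Rz=Ro.from_euler('z',.5,degrees=True)
for q in [(0,-170,95),(0,-176,95),(0,-103,60),(0,-170,60),(-142,-134,75),(122,-134,140),(120,-100,60)]: print(q,proj("top",[st+Rz.apply(np.array(q)/1000)]).round(1))
d=np.array([np.sin(np.radians(40)),0,-np.cos(np.radians(40))]);Y=Ro.from_euler('z',.5,degrees=True)
M=np.c_[d,[0,-1,0],np.cross(d,[0,-1,0])];R=Y*Ro.from_matrix(M)
print(cur()[2]['joints'].round(1));delta(np.array([.49,-.098,.25]),R)
E
```

```text
[358 161  21  18 342] [ 0.588  -0.0635  0.075 ] [ 0.5363 -0.1226  0.075 ]
[383 162   2  39  62] [ 0.5848 -0.1345  0.075 ] [ 0.4737 -0.1389  0.075 ]
[340 231  13   1  13] [ 0.3895 -0.011   0.075 ] [ 0.3866 -0.0477  0.075 ]
[459 462 475 492 505 505 507 506 508 514 511 494 427 336 393 466 419 309
 250 239 244 243 247 236 208]
[524 525 524 524 525 523 524 523 523 525 524 527 514 444 317 360 481 481
 394 332 328 333 331 330 331]
(0, -170, 95) [[379.6 179.9]]
(0, -176, 95) [[381.7 179.8]]
(0, -103, 60) [[354.7 181.3]]
(0, -170, 60) [[378. 181.]]
(-142, -134, 75) [[366.9 230.9]]
(122, -134, 140) [[367.5 133.4]]
(120, -100, 60) [[352.9 140. ]]
[  57.4   24.3    7.7   22.6 -106.    34.7]
mm [ -55.4 -363.  -143. ] rv [ 0.6758 -0.6466  0.2118]
```

```bash
python3 - <<'E'
import cv2
a=cv2.imread("pics/t2.png")[125:235,320:400];cv2.imwrite("pics/c2.png",cv2.resize(a,None,fx=5.4,fy=5.4,interpolation=cv2.INTER_NEAREST))
E
```

```text
(no output)
```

View pics/c2.png

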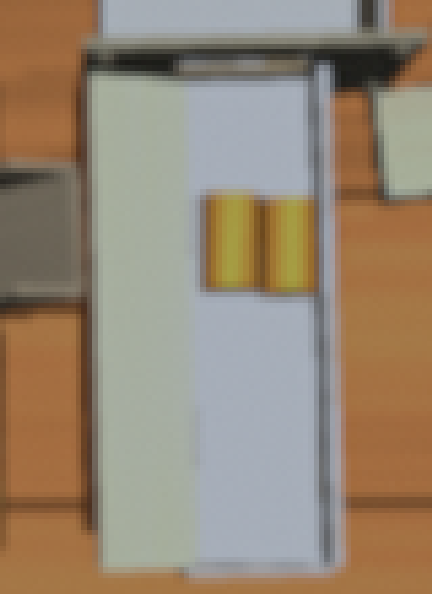

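The billets lie side by side: y -0.063..-0.1225, x 0.536..0.588, with the seam at crop column 261. The far wall is at y -0.123. I'll move behind them with the hand leaning back 40°.

Call:
carry_out --pt "-6 -36 0 0.068 -0.065 0.021 0" --pt "-12 -73 0 0.136 -0.13 0.042 0" --pt "-18 -110 0 0.2 -0.195 0.063 0" --pt "-24 -146 0 0.27 -0.26 0.085 0" --pt "-30 -182 0 0.338 -0.323 0.106 0"

```text
time_s: 10.4
tcp_pos: [0.514, 0.081, 0.3866]
eef_rot: [135.3, 61.0, -43.2]
contact_force: [1.2, -0.4, 1.7]
gripper_width: 0.0048
```

Call:
carry_out --pt "-5 -36 0 0.068 -0.065 0.021 0" --pt "-10 -73 0 0.136 -0.13 0.042 0" --pt "-15 -110 0 0.2 -0.195 0.063 0" --pt "-20 -146 0 0.27 -0.26 0.085 0" --pt "-26 -181 0 0.338 -0.323 0.106 0"

```text
time_s: 10.9
tcp_pos: [0.487, -0.1002, 0.3875]
eef_rot: [179.8, 49.9, 0.4]
contact_force: [1.1, -1.1, -0.2]
gripper_width: 0.0006
```

```bash
cat >>h.py <<'E'
def Rp(lean,yaw=.5):
    a=np.radians(lean);d=np.array([np.sin(a),0,-np.cos(a)])
    return Ro.from_euler('z',yaw,degrees=True)*Ro.from_matrix(np.c_[d,[0,-1,0],np.cross(d,[0,-1,0])])
E
python3 - <<'E'
from h import *
p,c,s=cur();print(p,s['joints'].round(1),s['gripper_width'],s['time_s']);delta(np.array([.495,-.098,.25]),Rp(40))
E
```

```text
[ 0.48701392 -0.10015124  0.38752021] [ 20.1 -26.8 -42.3  20.7 -37.9  58.4] 0.0005644778263947158 10.9
mm [   8.     2.2 -137.5] rv [ 0.0027  0.0014 -0.0021]
```

Call:
carry_out --pt "3 1 -45 0 0 0 0" --pt "6 1 -90 0 0 0 0" --pt "8 2 -137 0 0 0 0" --pt "8 2 -137 0 0 0 0"

```text
time_s: 11.3
tcp_pos: [0.501, -0.1031, 0.2571]
eef_rot: [-179.6, 51.0, 1.1]
contact_force: [0.3, -0.8, -0.3]
gripper_width: 0.0005
```

```bash
python3 - <<'E'
from h import *
p,c,s=cur();print(p,s['joints'].round(1),s['time_s']);delta(np.array([.495,-.098,.25]),Rp(40))
E
```

```text
[ 0.5010421  -0.10306335  0.25708804] [ 12.6 -18.2 -58.2  32.2 -13.6  49.1] 11.3
mm [-6.   5.1 -7.1] rv [-0.0044 -0.017  -0.005 ]
```

The elbow is at its limit with 40° lean this close in. I'll descend with 15° lean and lean back gradually while pushing outward.

Call:
carry_out --pt "5 0 0 0 0.11 0 0" --pt "10 0 0 0 0.22 0 0" --pt "15 0 0 0 0.33 0 0" --pt "20 0 0 0 0.436 0 0" --pt "20 0 0 0 0.436 0 0"

```text
time_s: 11.8
tcp_pos: [0.5222, -0.1015, 0.2578]
eef_rot: [-177.7, 76.2, 3.0]
contact_force: [-0.4, -0.2, -0.5]
gripper_width: 0.0003
```

```bash
python3 - <<'E'
from h import *
p,c,s=cur();print(p,s['joints'].round(1),s['time_s']);delta(np.array([.512,-.098,.25]),Rp(15));delta(np.array([.512,-.098,.072]),Rp(15))
E
```

```text
[ 0.52220437 -0.10151855  0.25782074] [ 11.7  -2.7 -25.9   2.6 -53.1  77.7] 11.8
mm [-10.2   3.5  -7.8] rv [-0.0095 -0.0207 -0.0048]
mm [ -10.2    3.5 -185.8] rv [-0.0095 -0.0207 -0.0048]
```

Call:
carry_out --pt "-10 4 -20 -0.01 -0.02 -0.005 0" --pt "-10 4 -60 -0.01 -0.02 -0.005 0" --pt "-10 4 -100 -0.01 -0.02 -0.005 0" --pt "-10 4 -140 -0.01 -0.02 -0.005 0" --pt "-10 4 -140 -0.01 -0.02 -0.005 0"

```text
time_s: 12.3
tcp_pos: [0.5046, -0.0989, 0.1127]
eef_rot: [179.7, 75.3, 0.1]
contact_force: [-1.1, -0.8, 0.1]
gripper_width: 0.0004
```

```bash
python3 - <<'E'
from h import *
p,c,s=cur();print(p,s['joints'].round(1),s['time_s'],s['contact_force']);delta(np.array([.512,-.098,.072]),Rp(15))
E
```

```text
[ 0.50460128 -0.09892681  0.11273818] [ 13.3   3.8 -42.7   6.8 -29.4  71.6] 12.3 [-1.05069519 -0.75043779  0.10097724]
mm [  7.4   0.9 -40.7] rv [ 0.0016 -0.0061  0.0015]
```

Call:
carry_out --pt "5 1 -20 0 -0.006 0 0" --pt "5 1 -40 0 -0.006 0 0" --pt "5 1 -40 0 -0.006 0 0"

```text
time_s: 12.6
tcp_pos: [0.5134, -0.0975, 0.0772]
eef_rot: [179.7, 74.6, 0.2]
contact_force: [-0.2, -0.9, 0.7]
gripper_width: 0.0005
```

```bash
python3 - <<'E'
from h import *
p,c,s=cur();print(p,s['joints'].round(1),s['time_s'],s['contact_force']);delta(np.array([.58,-.098,.073]),Rp(25));
a=r.capture("scene")[150:300,200:430];cv2.imwrite("pics/s3.png",cv2.resize(a,None,fx=3,fy=3,interpolation=2))
E
```

```text
[ 0.51335975 -0.09754629  0.07716459] [ 13.2   7.5 -45.8   9.2 -21.9  69.2] 12.6 [-0.19848811 -0.89875366  0.68028143]
mm [66.6 -0.5 -4.2] rv [ 0.0027 -0.1679  0.0009]
```

View pics/s3.png

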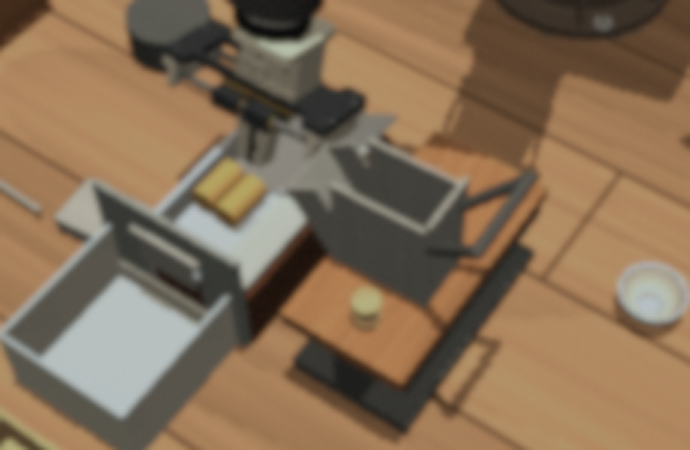

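The fingers are low in the channel just behind both billets, which sit at (230,190); the tub and spool are undisturbed. I'll push in stages.

Call:
carry_out --pt "10 0 -3 0 0 0 0" --pt "20 0 -4 0 0 0 0" --pt "30 0 -4 0 -0.03 0 0" --pt "40 0 -4 0 -0.06 0 0" --pt "50 0 -4 0 -0.09 0 0"

```text
time_s: 13.15
tcp_pos: [0.5655, -0.0974, 0.074]
eef_rot: [179.8, 69.3, 0.2]
contact_force: [-3.1, -1.9, 0.8]
gripper_width: 0.0003
```

```bash
cat >b.py <<'E'
from h import *
p,c,s=cur();print(p.round(4),s['joints'].round(1),s['time_s'],s['contact_force'].round(1))
for L in (20,30,35): delta(np.array([.65,-.098,.073]),Rp(L))
im=r.capture("scene");h=cv2.cvtColor(im,cv2.COLOR_BGR2HSV)
m=cv2.inRange(h,(14,110,60),(30,255,255));m[:170]=0;m[300:]=0;m[:,:205]=0;m[:,300:]=0
n,_,st,ce=cv2.connectedComponentsWithStats(m)
for i in range(1,n):
    if st[i,4]>15: print(st[i],ce[i].round(1),onz("scene",ce[i],.08).round(3))
E
python3 b.py
```

```text
[ 0.5655 -0.0974  0.074 ] [ 11.2  10.4 -48.5  20.  -11.4  60.2] 13.15 [-3.1 -1.9  0.8]
mm [84.5 -0.6 -1. ] rv [0.0013 0.0127 0.0016]
mm [84.5 -0.6 -1. ] rv [ 0.0026 -0.1618  0.0017]
mm [84.5 -0.6 -1. ] rv [ 0.0033 -0.2491  0.0018]
[ 205  170   63   82 2587] [227.3 199.2] [ 0.605 -0.248  0.08 ]
[257 183  30  16  79] [269.6 188.9] [ 0.499 -0.169  0.08 ]
[257 212  25  21 265] [270.  220.9] [ 0.595 -0.088  0.08 ]
[ 252  246   48   54 1360] [282.2 281.8] [0.731 0.066 0.08 ]
[205 278  32  22 272] [217.4 290.8] [ 0.847 -0.055  0.08 ]
```

Call:
carry_out --pt "10 0 0 0 0 0 0" --pt "20 0 0 0 0 0 0" --pt "30 0 0 0 0 0 0" --pt "40 0 0 0 -0.02 0 0" --pt "50 0 0 0 -0.05 0 0"

```text
time_s: 13.7
tcp_pos: [0.6111, -0.1024, 0.0733]
eef_rot: [178.8, 67.2, -0.9]
contact_force: [-35.8, -7.2, 25.5]
gripper_width: 0.0002
```

```bash
python3 b.py
```

```text
[ 0.6111 -0.1024  0.0733] [  7.7  13.4 -48.9  32.9  -6.1  50.5] 13.7 [-35.8  -7.2  25.5]
mm [38.9  4.4 -0.3] rv [0.0076 0.0485 0.0059]
mm [38.9  4.4 -0.3] rv [ 0.0086 -0.126   0.0066]
mm [38.9  4.4 -0.3] rv [ 0.009  -0.2133  0.0069]
[ 205  170   55   82 2143] [222.9 200.1] [ 0.616 -0.257  0.08 ]
[286 170   7   5  21] [288.8 172.2] [ 0.408 -0.165  0.08 ]
[247 191  30  17  79] [259.1 197.9] [ 0.546 -0.172  0.08 ]
[265 225   7   6  21] [268.4 227.3] [ 0.615 -0.077  0.08 ]
[ 253  247   47   53 1359] [282.2 281.7] [0.731 0.066 0.08 ]
[205 278  32  22 269] [217.4 290.8] [ 0.847 -0.054  0.08 ]
```

Force is 36 N, so something is jammed. I'll back off a little and look.

Call:
carry_out --pt "-10 2 1 0 0 0 0" --pt "-20 3 1 0 0.03 0 0" --pt "-20 3 1 0 0.03 0 0"

```text
time_s: 14.05
tcp_pos: [0.595, -0.0984, 0.0775]
eef_rot: [179.1, 68.5, -0.5]
contact_force: [0.4, -0.4, 0.8]
gripper_width: 0.0004
```

```bash
python3 b.py; python3 - <<'E'
from h import *
a=r.capture("scene")[185:285,200:300];w=r.capture("wrist")
cv2.imwrite("pics/full_w.png",w)
o=np.zeros((400,800,3),np.uint8);o[:,:400]=cv2.resize(a,(400,400),interpolation=2);o[:250,400:]=cv2.resize(w,(400,250),interpolation=3)
t=r.capture("top")[120:180,340:400];o[250:400,400:550]=cv2.resize(t,(150,150))
cv2.imwrite("pics/j1.png",o)
E
```

```text
[ 0.595  -0.0984  0.0775] [ 10.6  12.3 -45.7  20.4 -11.6  60.5] 14.05 [ 0.4 -0.4  0.8]
mm [55.   0.4 -4.5] rv [0.0053 0.0262 0.0028]
mm [55.   0.4 -4.5] rv [ 0.0065 -0.1484  0.0033]
mm [55.   0.4 -4.5] rv [ 0.0072 -0.2356  0.0035]
[ 205  170   56   82 2292] [224.3 200.2] [ 0.614 -0.253  0.08 ]
[251 188  30  17  74] [263.1 194.3] [ 0.528 -0.171  0.08 ]
[265 226   8   5  22] [269.2 227.8] [ 0.616 -0.074  0.08 ]
[ 252  246   48   54 1358] [282.2 281.7] [0.731 0.067 0.08 ]
[205 278  32  22 271] [217.3 290.8] [ 0.847 -0.055  0.08 ]
```

View pics/j1.png

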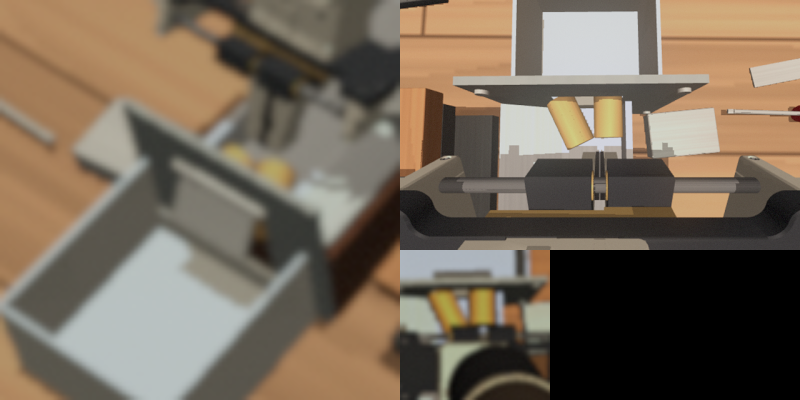

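The wrist view (upper right) shows the right billet straight at the opening, at about (608,118). The left billet is yawed with its front end to the left, at (570,125), so its front left corner is caught on the guard's edge. I pushed it off-centre. I'll measure both numerically, then nudge it straight.

```bash
cat >wm.py <<'E'
from h import *
import sys
P=r.camera_params("wrist");im=r.capture("wrist");cv2.imwrite("pics/wm.png",im)
h=cv2.cvtColor(im,cv2.COLOR_BGR2HSV);m=cv2.inRange(h,(16,120,120),(32,255,255))
p,c,s=cur();print(p.round(4),s['joints'].round(1),s['time_s'])
cs,_=cv2.findContours(m,0,2)
for k in cs:
    A=cv2.contourArea(k)
    if A<150: continue
    g=onz("wrist",cv2.minAreaRect(k)[0],.075,P)
    if not(.5<g[0]<.85 and -.2<g[1]<.0): continue
    print("area",A,"ctr@75",g.round(3),"box@80",[tuple(onz("wrist",b,.08,P)[:2].round(3).tolist()) for b in cv2.boxPoints(cv2.minAreaRect(k))], cv2.boundingRect(k))
E
python3 wm.py
```

```text
[ 0.595  -0.0982  0.0772] [ 10.6  12.3 -45.9  21.  -11.4  60. ] 14.3
area 485.0 ctr@75 [ 0.547 -0.137  0.075] box@80 [(0.551, -0.103), (0.551, -0.17), (0.547, -0.17), (0.547, -0.103)] (327, 331, 111, 8)
area 358.0 ctr@75 [ 0.631 -0.056  0.075] box@80 [(0.653, -0.043), (0.655, -0.047), (0.609, -0.07), (0.607, -0.066)] (235, 161, 40, 77)
area 751.5 ctr@75 [ 0.639 -0.071  0.075] box@80 [(0.656, -0.05), (0.666, -0.067), (0.62, -0.093), (0.611, -0.077)] (244, 154, 65, 77)
area 932.5 ctr@75 [ 0.64  -0.106  0.075] box@80 [(0.66, -0.092), (0.66, -0.12), (0.619, -0.12), (0.619, -0.092)] (310, 153, 46, 66)
```

The left billet is yawed about 27°, with its centre near (0.633,-0.068) and its left front corner at about (0.653,-0.043). The right billet is straight, its rear end at x≈0.619. I'll lift out, turn the hand 90° (jaws along x, so fingers are narrow in y), and nudge the left billet towards -y.

Call:
carry_out --pt "-8 0 5 0 0 0 0" --pt "-8 0 50 0 0.1 0 0" --pt "0 0 100 0 0.2 0 0" --pt "10 10 145 0 0.3 0 0" --pt "20 20 145 0 0.375 0 0"

```text
time_s: 14.8
tcp_pos: [0.608, -0.0872, 0.2057]
eef_rot: [166.7, 88.4, -13.1]
contact_force: [2.7, 0.6, 0.0]
gripper_width: 0.0001
```

```bash
cat >>h.py <<'E'
def Rn(lean):
    a=np.radians(lean);d=np.array([0,np.sin(a),-np.cos(a)]);y=np.array([-1.,0,0])
    return Ro.from_euler('z',.5,degrees=True)*Ro.from_matrix(np.c_[d,y,np.cross(d,y)])
E
python3 - <<'E'
from h import *
print(cur()[2]['joints'].round(1));delta(np.array([.623,-.03,.22]),Rn(5))
E
python3 wm.py
```

```text
[ 10.4  14.7 -10.7   0.7 -63.1  79.5]
mm [15.  57.2 14.3] rv [ 0.0942  0.0853 -1.5643]
[ 0.614  -0.0861  0.2128] [ 10.5  15.   -9.5   0.9 -64.2  79.5] 14.85
area 426.5 ctr@75 [ 0.631 -0.107  0.075] box@80 [(0.644, -0.095), (0.644, -0.118), (0.619, -0.119), (0.619, -0.095)] (326, 168, 24, 25)
area 556.5 ctr@75 [ 0.628 -0.069  0.075] box@80 [(0.637, -0.047), (0.652, -0.067), (0.62, -0.091), (0.604, -0.071)] (284, 168, 37, 35)
```

Call:
carry_out --pt "0 10 15 0.008 0.008 -0.14 0" --pt "0 20 25 0.016 0.016 -0.28 0" --pt "0 30 25 0.025 0.024 -0.42 0" --pt "0 40 25 0.034 0.031 -0.56 0" --pt "5 50 25 0.042 0.038 -0.7 0"

```text
time_s: 15.35
tcp_pos: [0.6134, -0.0371, 0.2281]
eef_rot: [-44.5, 88.5, 95.3]
contact_force: [0.6, 0.1, 0.0]
gripper_width: -0.0003
```

Call:
carry_out --pt "0 0 0 0.008 0.008 -0.14 0" --pt "0 0 0 0.016 0.016 -0.28 0" --pt "0 0 0 0.025 0.024 -0.42 0" --pt "0 0 0 0.034 0.031 -0.56 0" --pt "0 0 0 0.042 0.038 -0.7 0"

```text
time_s: 15.85
tcp_pos: [0.6137, -0.0375, 0.2278]
eef_rot: [-5.1, 85.8, 94.5]
contact_force: [0.5, 0.8, 0.8]
gripper_width: 0.0005
```

```bash
python3 - <<'E'
from h import *
print(cur()[0],cur()[2]['joints'].round(1));delta(np.array([.623,-.026,.13]),Rn(5))
E
python3 wm.py
```

```text
[ 0.61365076 -0.03753039  0.2277509 ] [ 11.9  15.3  -4.9  -4.5 -69.3  -0.8]
mm [  9.3  11.5 -97.8] rv [ 0.0136  0.0077 -0.1582]
[ 0.6136 -0.0376  0.2279] [ 11.9  15.3  -4.9  -4.5 -69.3  -1.3] 15.9
area 727.0 ctr@75 [ 0.636 -0.067  0.075] box@80 [(0.663, -0.068), (0.619, -0.089), (0.608, -0.068), (0.653, -0.045)] (284, 141, 46, 31)
area 326.0 ctr@75 [ 0.638 -0.106  0.075] box@80 [(0.656, -0.098), (0.656, -0.115), (0.62, -0.116), (0.62, -0.098)] (291, 106, 36, 22)
```

Call:
carry_out --pt "9 10 -40 0.014 0.008 -0.08 0" --pt "9 10 -80 0.014 0.008 -0.158 0" --pt "9 10 -120 0.014 0.008 -0.158 0" --pt "9 9 -141 0.014 0.008 -0.158 0" --pt "9 9 -141 0.014 0.008 -0.158 0"

```text
time_s: 16.4
tcp_pos: [0.6203, -0.0287, 0.0834]
eef_rot: [4.0, 85.0, 95.0]
contact_force: [-0.5, 0.1, -0.7]
gripper_width: 0.0006
```

```bash
python3 - <<'E'
from h import *
print(cur()[2]['contact_force'].round(1),cur()[2]['joints'].round(1));delta(np.array([.623,-.029,.086]),Rn(5))
E
python3 wm.py
```

```text
[-0.5  0.1 -0.7] [ 12.1  23.1 -13.4  -6.2 -53.1  -7.4]
mm [ 2.7 -0.3  2.6] rv [ 0.0005 -0.0061 -0.0082]
[ 0.6221 -0.0285  0.0858] [ 12.1  23.  -13.2  -6.1 -53.2  -7.5] 16.45
area 3447.5 ctr@75 [ 0.637 -0.066  0.075] box@80 [(0.665, -0.07), (0.619, -0.091), (0.608, -0.066), (0.656, -0.043)] (252, 161, 89, 70)
area 3238.0 ctr@75 [ 0.641 -0.106  0.075] box@80 [(0.66, -0.119), (0.62, -0.12), (0.619, -0.094), (0.662, -0.093)] (244, 100, 80, 52)
```

Call:
carry_out --pt "2 -6 0 0 0 0 0" --pt "2 -12 0 0 0 0 0" --pt "2 -17 0 0 0 0 0" --pt "2 -22 0 0 0 0 0" --pt "2 -26 0 0 0 0 0"

```text
time_s: 16.95
tcp_pos: [0.6264, -0.0538, 0.0881]
eef_rot: [-2.2, 84.9, 88.7]
contact_force: [1.3, 8.3, 5.5]
gripper_width: 0.0002
```

```bash
python3 - <<'E'
from h import *
print(cur()[2]['contact_force'].round(1))
E
python3 wm.py
```

```text
[1.3 8.3 5.5]
[ 0.6267 -0.0541  0.0883] [  9.6  23.3 -12.3  -6.2 -53.6  -5. ] 17.0
area 2733.0 ctr@75 [ 0.636 -0.067  0.075] box@80 [(0.664, -0.074), (0.618, -0.093), (0.608, -0.066), (0.656, -0.045)] (268, 197, 81, 57)
area 2750.5 ctr@75 [ 0.64  -0.104  0.075] box@80 [(0.66, -0.092), (0.659, -0.118), (0.62, -0.119), (0.619, -0.093)] (263, 150, 71, 44)
```

The finger rode over the billet's top (z 88) and the billet did not move. I'll lift, go left, and retry lower, upright, with the tip at z≈78.

Call:
carry_out --pt "0 0 12 0 0 0 0" --pt "-3 7 15 -0.04 0 0 0" --pt "-5 14 15 -0.087 0 0 0" --pt "-5 14 15 -0.087 0 0 0"

```text
time_s: 17.4
tcp_pos: [0.6199, -0.039, 0.1028]
eef_rot: [127.1, 89.9, -141.9]
contact_force: [-0.2, 1.1, -0.0]
gripper_width: 0.0003
```

```bash
python3 - <<'E'
from h import *
p,c,s=cur();print(p,s['contact_force'].round(1));delta(np.array([.621,-.0395,.0775]),Rn(0))
E
python3 wm.py
```

```text
[ 0.61991941 -0.0390462   0.10277926] [-0.2  1.1 -0. ]
mm [  1.1  -0.5 -25.3] rv [ 0.0008 -0.001  -0.0086]
[ 0.6199 -0.0393  0.1026] [ 14.3  21.5 -15.3  -0.1 -53.2 -13.3] 17.45
area 2490.0 ctr@75 [ 0.636 -0.069  0.075] box@80 [(0.664, -0.074), (0.617, -0.091), (0.608, -0.066), (0.656, -0.047)] (262, 172, 74, 56)
area 1133.0 ctr@75 [ 0.64  -0.106  0.075] box@80 [(0.659, -0.119), (0.62, -0.12), (0.619, -0.093), (0.661, -0.092)] (257, 120, 66, 45)
```

Call:
carry_out --pt "1 0 -10 0 0 -0.009 0" --pt "1 0 -18 0 0 -0.009 0" --pt "1 0 -25 0 0 -0.009 0" --pt "1 0 -25 0 0 -0.009 0"

```text
time_s: 17.85
tcp_pos: [0.6211, -0.0407, 0.0783]
eef_rot: [67.7, 89.9, 158.1]
contact_force: [-7.5, 0.4, 15.1]
gripper_width: 0.0003
```

```bash
python3 - <<'E'
from h import *
p,c,s=cur();print(p,s['contact_force'].round(1),s['moment'].round(2))
E
python3 wm.py
```

```text
[ 0.62112629 -0.04065524  0.07826072] [-7.5  0.4 15.1] [0.3  1.97 0.03]
[ 0.6212 -0.0406  0.0783] [ 14.2  23.1 -16.6  -0.1 -50.4 -13.8] 17.9
area 3393.0 ctr@75 [ 0.637 -0.068  0.075] box@80 [(0.665, -0.073), (0.617, -0.092), (0.607, -0.066), (0.657, -0.045)] (253, 182, 90, 65)
area 1597.0 ctr@75 [ 0.641 -0.106  0.075] box@80 [(0.662, -0.093), (0.66, -0.12), (0.62, -0.12), (0.619, -0.093)] (246, 124, 78, 51)
```

Call:
carry_out --pt "0 0 2 0 0 0 0" --pt "0 -3 2 0 0 0 0" --pt "0 -6 2 0 0 0 0"

```text
time_s: 18.2
tcp_pos: [0.6218, -0.0458, 0.0786]
eef_rot: [9.0, 89.9, 99.3]
contact_force: [1.4, 6.4, 2.6]
gripper_width: 0.0005
```

```bash
python3 - <<'E'
from h import *
p,c,s=cur();print(p,s['contact_force'].round(1),s['moment'].round(2))
E
python3 wm.py
```

```text
[ 0.62178343 -0.04582151  0.07864319] [1.4 6.4 2.6] [ 2.38 -0.48  0.09]
[ 0.622  -0.046   0.0788] [ 13.6  23.1 -16.4  -0.1 -50.5 -13.2] 18.25
area 3362.0 ctr@75 [ 0.637 -0.069  0.075] box@80 [(0.664, -0.075), (0.617, -0.092), (0.607, -0.066), (0.657, -0.047)] (255, 188, 87, 64)
area 1804.5 ctr@75 [ 0.641 -0.106  0.075] box@80 [(0.66, -0.119), (0.62, -0.119), (0.62, -0.093), (0.662, -0.093)] (249, 135, 75, 49)
```

Now it is a sideways contact (6 N in y) and the billet is starting to turn. I'll continue.

Call:
carry_out --pt "0 -3 0 0 0 0 0" --pt "0 -6 0 0 0 0 0" --pt "0 -9 0 0 0 0 0" --pt "0 -9 0 0 0 0 0"

```text
time_s: 18.65
tcp_pos: [0.6236, -0.0522, 0.0794]
eef_rot: [-39.0, 89.7, 51.4]
contact_force: [2.1, 15.2, 1.8]
gripper_width: 0.0005
```

```bash
python3 - <<'E'
from h import *
p,c,s=cur();print(p,s['contact_force'].round(1),s['moment'].round(2))
E
python3 wm.py
```

```text
[ 0.62362069 -0.05215656  0.07938833] [ 2.1 15.2  1.8] [ 5.85 -0.99  0.19]
[ 0.6237 -0.0522  0.0794] [ 12.9  23.1 -16.2  -0.3 -50.4 -12.4] 18.7
area 3308.5 ctr@75 [ 0.635 -0.074  0.075] box@80 [(0.66, -0.086), (0.611, -0.093), (0.607, -0.065), (0.659, -0.058)] (258, 197, 88, 51)
area 2822.0 ctr@75 [ 0.639 -0.104  0.075] box@80 [(0.661, -0.117), (0.619, -0.121), (0.616, -0.094), (0.66, -0.089)] (254, 148, 78, 52)
```

Call:
carry_out --pt "0 -3 0 0 0 0 0" --pt "0 -6 0 0 0 0 0" --pt "0 -6 0 0 0 0 0"

```text
time_s: 19.0
tcp_pos: [0.6258, -0.0538, 0.0801]
eef_rot: [-42.9, 89.3, 47.5]
contact_force: [3.0, 35.6, 5.4]
gripper_width: 0.0006
```

```bash
python3 - <<'E'
from h import *
p,c,s=cur();print(p,s['contact_force'].round(1),s['moment'].round(2))
E
python3 wm.py
```

```text
[ 0.62584283 -0.05377267  0.08010849] [ 3.  35.6  5.4] [13.3  -1.25  0.38]
[ 0.6258 -0.0538  0.0801] [ 12.6  23.1 -16.   -0.5 -50.3 -11.8] 19.05
area 3194.5 ctr@75 [ 0.635 -0.075  0.075] box@80 [(0.66, -0.088), (0.612, -0.093), (0.609, -0.065), (0.659, -0.06)] (263, 198, 83, 50)
area 2989.5 ctr@75 [ 0.639 -0.105  0.075] box@80 [(0.66, -0.118), (0.62, -0.121), (0.617, -0.094), (0.66, -0.09)] (259, 151, 76, 49)
```

The billets are now packed nearly parallel: left y -0.065..-0.093, right to -0.120, rear ends at x 0.609 and 0.618. I'll retreat, turn back, and push symmetrically with 20° lean, which avoids the wrist singularity I ran into earlier.

Call:
carry_out --pt "0 5 0 0 0 0 0" --pt "0 9 5 0 0 0 0" --pt "0 9 50 0 0 0 0" --pt "-5 5 95 0 0 0 0" --pt "-15 -5 130 0 0 0 0"

```text
time_s: 19.55
tcp_pos: [0.6064, -0.0665, 0.2109]
eef_rot: [91.4, 89.9, -178.2]
contact_force: [0.4, 0.2, 0.8]
gripper_width: 0.0005
```

```bash
python3 - <<'E'
from h import *
print(cur()[0]);delta(np.array([.575,-.094,.20]),Rp(19))
E
python3 wm.py
```

```text
[ 0.60641833 -0.06645396  0.21090659]
mm [-31.4 -27.5 -10.9] rv [-0.2574 -0.2631  1.5572]
[ 0.6074 -0.0681  0.2173] [ 12.   14.7  -8.9   0.1 -66.  -11.6] 19.6
area 791.5 ctr@75 [ 0.634 -0.073  0.075] box@80 [(0.658, -0.085), (0.611, -0.089), (0.609, -0.064), (0.657, -0.06)] (271, 178, 46, 26)
area 583.0 ctr@75 [ 0.639 -0.105  0.075] box@80 [(0.659, -0.115), (0.62, -0.12), (0.617, -0.096), (0.657, -0.091)] (269, 148, 40, 26)
```

Call:
carry_out --pt "-6 -5 15 -0.023 -0.024 0.14 10" --pt "-12 -10 20 -0.046 -0.047 0.28 10" --pt "-18 -15 20 -0.07 -0.071 0.42 10" --pt "-25 -20 20 -0.093 -0.095 0.56 10" --pt "-30 -26 20 -0.116 -0.118 0.7 10"

```text
time_s: 20.1
tcp_pos: [0.5752, -0.0928, 0.2283]
eef_rot: [-155.9, 80.8, -25.0]
contact_force: [-0.1, -0.5, 0.4]
gripper_width: 0.0088
```

Call:
carry_out --pt "0 0 0 -0.023 -0.024 0.14 10" --pt "0 0 0 -0.046 -0.047 0.28 10" --pt "0 0 0 -0.07 -0.071 0.42 10" --pt "0 0 0 -0.093 -0.095 0.56 10" --pt "0 0 0 -0.116 -0.118 0.7 10"

```text
time_s: 20.6
tcp_pos: [0.5754, -0.0926, 0.2282]
eef_rot: [-175.9, 72.6, -4.3]
contact_force: [-0.3, 0.2, 0.1]
gripper_width: 0.009
```

```bash
python3 - <<'E'
from h import *
p,c,s=cur();print(p,s['joints'].round(1),s['gripper_width']);delta(np.array([.583,-.094,.12]),Rp(18))
E
```

```text
[ 0.57536178 -0.09264375  0.22821208] [ 13.5   1.6 -28.6   7.6 -43.5  63.2] 0.009017140187156094
mm [   7.6   -1.4 -108.2] rv [-0.0222 -0.0106  0.1528]
```

Call:
carry_out --pt "4 -1 -20 -0.022 -0.01 0.1 10" --pt "8 -1 -60 -0.022 -0.01 0.153 10" --pt "8 -1 -100 -0.022 -0.01 0.153 10" --pt "8 -1 -130 -0.022 -0.01 0.153 10" --pt "8 -1 -130 -0.022 -0.01 0.153 10"

```text
time_s: 21.1
tcp_pos: [0.5803, -0.0944, 0.0939]
eef_rot: [-179.9, 72.6, 0.2]
contact_force: [-0.3, 0.0, -0.5]
gripper_width: 0.0092
```

```bash
python3 - <<'E'
from h import *
p,c,s=cur();print(p,s['joints'].round(1),s['gripper_width'],s['contact_force'].round(1));delta(np.array([.583,-.094,.077]),Rp(18))
E
```

```text
[ 0.58030139 -0.09435026  0.09391944] [ 12.   11.  -38.7   8.8 -23.4  70.6] 0.009164337696558856 [-0.3  0.  -0.5]
mm [  2.7   0.4 -16.9] rv [-0.0006 -0.0096  0.0065]
```

```bash
python3 wm.py
```

```text
[ 0.5823 -0.094   0.0967] [ 12.   10.9 -38.5   8.8 -23.6  70.6] 21.15
area 544.0 ctr@75 [ 0.523 -0.133  0.075] box@80 [(0.523, -0.08), (0.528, -0.08), (0.527, -0.184), (0.523, -0.184)] (298, 331, 154, 8)
area 165.0 ctr@75 [ 0.633 -0.061  0.075] box@80 [(0.655, -0.058), (0.656, -0.063), (0.609, -0.066), (0.609, -0.061)] (266, 140, 12, 70)
area 384.5 ctr@75 [ 0.635 -0.085  0.075] box@80 [(0.656, -0.081), (0.657, -0.088), (0.612, -0.09), (0.611, -0.083)] (299, 139, 15, 68)
area 371.5 ctr@75 [ 0.637 -0.094  0.075] box@80 [(0.656, -0.088), (0.657, -0.096), (0.617, -0.1), (0.617, -0.093)] (312, 138, 17, 60)
area 346.0 ctr@75 [ 0.643 -0.113  0.075] box@80 [(0.659, -0.093), (0.668, -0.112), (0.626, -0.132), (0.617, -0.113)] (317, 133, 40, 63)
```

Call:
carry_out --pt "0 0 -10 0 -0.01 0 10" --pt "2 0 -20 0 -0.01 0 10" --pt "10 0 -20 0 -0.01 0 10" --pt "18 0 -20 0 -0.02 0 10" --pt "26 0 -20 0 -0.03 0 10"

```text
time_s: 21.65
tcp_pos: [0.611, -0.0931, 0.0796]
eef_rot: [-179.7, 70.3, 0.5]
contact_force: [-7.3, 0.9, 4.6]
gripper_width: 0.0089
```

```bash
python3 - <<'E'
from h import *
p,c,s=cur();print(p,s['joints'].round(1),s['gripper_width'],s['contact_force'].round(1));delta(np.array([.65,-.094,.077]),Rp(20))
E
python3 wm.py
```

```text
[ 0.61096715 -0.09309512  0.07960717] [ 11.4  14.  -39.2  12.  -17.8  68. ] 0.008852391057273612 [-7.3  0.9  4.6]
mm [39.  -0.9 -2.6] rv [-0.0018 -0.0045  0.0052]
[ 0.6116 -0.093   0.0794] [ 11.4  14.  -39.2  12.1 -17.7  67.9] 21.7
area 596.0 ctr@75 [ 0.638 -0.112  0.075] box@80 [(0.657, -0.103), (0.657, -0.12), (0.619, -0.12), (0.619, -0.103)] (335, 183, 28, 61)
area 569.5 ctr@75 [ 0.637 -0.095  0.075] box@80 [(0.656, -0.089), (0.657, -0.097), (0.619, -0.101), (0.618, -0.093)] (314, 183, 18, 62)
area 2523.0 ctr@75 [ 0.638 -0.075  0.075] box@80 [(0.655, -0.059), (0.658, -0.087), (0.62, -0.091), (0.618, -0.063)] (266, 183, 50, 61)
```

Call:
carry_out --pt "7 0 -2 0 0 0 10" --pt "14 0 -2 0 0 0 10"

```text
time_s: 21.9
tcp_pos: [0.6235, -0.0934, 0.0769]
eef_rot: [-179.7, 70.4, 0.5]
contact_force: [-5.3, 0.4, 4.3]
gripper_width: 0.0092
```

```bash
python3 wm.py; python3 -c "
from h import *
print(cur()[2]['contact_force'])"
```

```text
[ 0.6256 -0.093   0.0775] [ 11.1  15.3 -37.3  11.4 -18.2  68.9] 21.95
area 212.0 ctr@75 [ 0.576 -0.141  0.075] box@80 [(0.577, -0.107), (0.579, -0.107), (0.579, -0.173), (0.577, -0.173)] (341, 331, 110, 5)
area 1777.5 ctr@75 [ 0.643 -0.09   0.075] box@80 [(0.654, -0.061), (0.655, -0.119), (0.633, -0.12), (0.631, -0.062)] (267, 205, 96, 39)
[ 2.48708744 -1.04475307  0.63239191]
```

Moving freely: both rear ends are at x≈0.632. I'll push on through.

Call:
carry_out --pt "8 -1 0 0 0 0 10" --pt "15 -1 0 0 -0.01 0 10" --pt "21 -1 0 0 -0.02 0 10" --pt "26 -1 0 0 -0.03 0 10" --pt "26 -1 0 0 -0.03 0 10"

```text
time_s: 22.45
tcp_pos: [0.6503, -0.0941, 0.0766]
eef_rot: [-179.7, 68.6, 0.5]
contact_force: [0.7, -0.6, -0.4]
gripper_width: 0.0087
```

```bash
python3 wm.py; python3 - <<'E'
from h import *
p,c,s=cur();print(s['contact_force'].round(1))
for n,b in (("scene",(170,300,200,300)),("top",(80,175,330,400))):
    im=r.capture(n);h=cv2.cvtColor(im,cv2.COLOR_BGR2HSV);m=cv2.inRange(h,(16,110,60),(32,255,255));k=np.zeros_like(m);k[b[0]:b[1],b[2]:b[3]]=255;m&=k
    q,_,st,ce=cv2.connectedComponentsWithStats(m)
    for i in range(1,q):
        if st[i,4]>10: print(n,st[i],onz(n,ce[i],.02).round(3))
    cv2.imwrite(f"pics/e_{n}.png",im)
E
```

```text
[ 0.6499 -0.0941  0.0766] [ 10.5  16.9 -36.6  13.3 -15.9  67.6] 22.5
area 498.5 ctr@75 [ 0.603 -0.142  0.075] box@80 [(0.603, -0.107), (0.607, -0.107), (0.606, -0.174), (0.602, -0.174)] (341, 331, 111, 8)
[ 0.1  0.2 -0.8]
scene [284 170   8   6  15] [ 0.369 -0.205  0.02 ]
scene [245 204  23  15  46] [ 0.556 -0.19   0.02 ]
scene [234 251  23  21 269] [ 0.715 -0.089  0.02 ]
scene [200 277  12   8  34] [ 0.826 -0.137  0.02 ]
scene [200 291  13   9  32] [ 0.86  -0.106  0.02 ]
scene [253 295   7   5  20] [0.787 0.012 0.02 ]
top [392  88   8  13  95] [ 0.797 -0.184  0.02 ]
top [330  96   6   4  18] [0.785 0.005 0.02 ]
top [356 113  18  18 302] [ 0.714 -0.09   0.02 ]
```

No force and nothing left in the channel. A brass patch two billets wide lies in the box at (0.714,-0.09). I'll retreat clear.

Call:
carry_out --pt "-15 0 0 0 0 0 10" --pt "-30 0 2 0 0 0 10" --pt "-45 0 5 0 0.05 0 10" --pt "-50 0 50 0 0.1 0 10" --pt "-50 0 95 0 0.1 0 10"

```text
time_s: 23.1
tcp_pos: [0.6, -0.0934, 0.1731]
eef_rot: [-179.4, 74.5, 0.9]
contact_force: [1.8, 1.0, 0.5]
gripper_width: 0.0087
```

Call:
carry_out --pt "-15 -20 45 0 0 0 10" --pt "-30 -50 90 0 0 0 10" --pt "-50 -90 130 0 0 0 10" --pt "-70 -130 150 0 0 0 10" --pt "-70 -130 150 0 0 0 10"

```text
time_s: 23.6
tcp_pos: [0.5296, -0.2264, 0.3263]
eef_rot: [-179.8, 74.0, 0.4]
contact_force: [0.9, -0.0, 0.4]
gripper_width: 0.009
```

```bash
python3 look.py fin
```

```text
[ 0.5296 -0.2264  0.3263] [ -18.1 -420.2   88.3] [ 40.1 -14.5   3.5] [ -4.7  -0.7 -13.9  -1.6 -60.9  95.4] [ 0.9 -0.   0.4] 0.008976985243818411 23.6
```

View pics/fin.png

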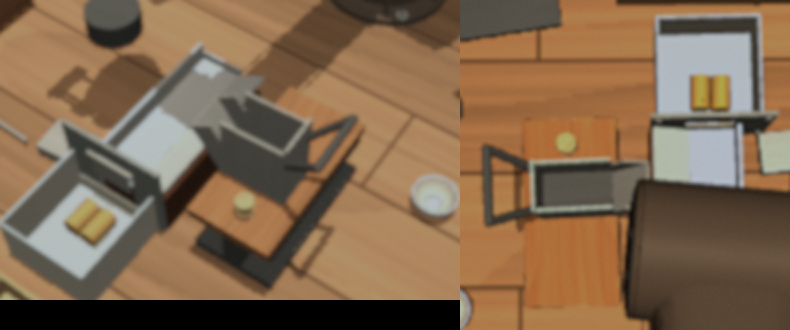

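Both billets lie in the box at (710,92) in the right half, the flap hangs shut, and the tub, spool and tin are in place. I'll hand it in.

```bash
python3 -c "
from plant import r
print(r.close_job())"
```

```text
the job is handed in; nothing more can be done
None
```

I handed the job in at about 24 s of the allowed 72 s. Both billets are in the catch box, the flap looks shut, and the tub is upright on the stand. The interface gave no verdict.

**Tub:** I gripped the rear handle and rocked the tub to about 76° on its front edge. Both billets rolled into the channel, and I brought the tub back to upright.

**First push failed:** I pushed off-centre. The left billet turned about 27° and caught the guard's edge, and the force reached about 36 N.

**Straightening the billet:** My first sideways nudge rode over the top of it. A lower one straightened it. The wrist force peaked at about 36 N while squeezing the billets together. One 15 N contact on the way down may have been the gripper's body on the guard or a fingertip on the apron; I could not tell which.

**Second push:** I pushed both billets together with the hand leaning about 20°, and they went through the flap. The suggested 30–45° was out of reach there because the wrist came close to a singular position.

**Last checks:** The final pictures show:
- Both billets rest in the box, around (0.714, -0.09) in world coordinates.
- The spool and tin beside the station look unmoved. I did not measure any of the bystanders again.
- The arm is clear and its force reading is about 1 N, which is just noise.

I judged the flap shut by eye and did not read its angle during the push. The 0.3 rad opening is therefore inferred from the billets having gone through.

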